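# Seat the bamboo steamer and set the steam lever to full

### The arm

A 7-joint arm with a two-finger parallel gripper is mounted at the origin on the work surface. World frame = base frame: x ahead of the robot, y to its left, z up, the work surface at z = 0. Lengths are in m, angles in degrees, forces in N, time in s.
With the tool pointing down it reaches from about 0.4 to 0.925 m from the base axis. Payload 4.1 kg.
Tool frame: the origin (TCP) lies on the centre line of the jaws, within the pads' length; the fingertips stand 17 mm ahead of it and the grasp point (between the pads) lies 2 mm behind it; x points along the fingers, y is the direction in which the jaws open and shut, and the axes are right-handed (so a half turn about x gives the same grasp; the last joint's range is limited). The gripper opens to 85 mm and grips with 20 to 120 N. Pads are 22 mm wide; open, the fingers measure 114 mm over their backs; the gripper's body (76 mm by 85 mm) begins 54 mm behind the grasp point. The pads swing forward as they close: fully open they stand 13 mm farther back than shut.
Start: joints at [63.77, 22.827, 2.584, 88.041, -1.071, 69.15, -2.905], TCP at [0.228, -0.609, 0.248] pointing down, gripper open.
Joint ranges: [-161.44, 161.44], [-28.35, 127.94], [-78.24, 83.42], [0, 140.83], [-78.03, 258.03], [13.02, 114.36], [-168.23, 168.23]. Speed limits (degrees/s): [147.25, 147.25, 180, 180, 180, 180, 180].

### API

Orientations are given as [roll, pitch, yaw] about the fixed x, y, z axes, in that order (R = Rz(yaw) Ry(pitch) Rx(roll)).
In Python, from bench import state, get_image, hand_in gives the robot as it stands.
- The arm moves only by the tool carry_out, never from a script. Its argument "steps" is a list of rows, each an object of numbers: "tx", "ty", "tz": the shift along the tool's x, y, z in m; "roll": the turn about the tool's x in degrees; "claw": the closure, from 0 (fully open) to 1 (shut). In form: [{"tx": .., "ty": .., "tz": .., "roll": .., "claw": ..}, ...]. A call has 1 to 10 rows; each row is the pose to reach, as a shift and turn from the pose commanded when the call began, along the tool's axes at that moment; what a row does not reach only later rows make up. A row lasts 1/12 s, in which the tool goes at most 41.7 mm and 7.16 degrees, less where a joint would pass 70% of its speed; a pose out of reach is approached as far as the arm can. A call with a gripper value outside its range is refused whole. The fingers move at their own pace and stop on an object; the grip force is fixed at half the most. Time passes only in rows, so rows that repeat a pose let the fingers close. It gives the time, the measured TCP pose, the force and the opening at its end, in the units of the state.
- state(): the state, without advancing time (a new reading comes with each control period).
- get_image(name): name is "scene" or "top" or "wrist"; returns a dict with "img" (384x512x3 uint8, red, green, blue), "z_map" (384x512 float32, m along the optical axis (not along the pixel's ray), 0 where there is no reading), "K" (3x3 intrinsics, pixels), "k1" (the pictures are not rectified: a ray, as slopes to the right and down, at radius r is drawn at 1 + k1 r^2 times it, then the intrinsics apply), "T" (4x4, takes a point from camera to world coordinates). Camera axes: x right, y up, looking along -z (the intrinsics and any distortion apply to the point x, -y, -z); pixel columns grow to the right and rows downward; lengths in m; the calibration is good to about 2 mm. A picture is of the moment at which its call begins.
- hand_in(): hands the job in, once; it reports no verdict.
The state is a dict: "t": time; "joint_positions": joint angles; "dq": joint speeds; "joint_torque": joint torques, N m; "eef_pos": TCP position; "tcp_rot": TCP orientation; "force": force on the tool from outside, world axes, zero at the start; "torque": the same for the moment, N m; "width": opening from 0.0 (shut) to 1.0 (fully open).
Only numpy, scipy, OpenCV 4.12 (cv2) and the standard library are available. Lean on these libraries where they do the work, as an engineer would, in place of code of your own. Each camera call takes 0.05 s, during which the arm holds its last target.

### The job

With the fingertips, push the lidded bamboo steamer along its rails, without lifting it, until it is fully home against the yellow back stop of the steam bay. Then push the red-knobbed steam lever away from the white mark, past its first notch at the yellow mark, all the way to its stop at the red mark, and leave it there. Pick nothing up and leave everything else on the counter where it is.

Things in the scene. Friction and masses are not known exactly. Their poses are not given: they have to be found in the camera images.
- steam_bay: Fixed black base, grey top 20 mm above the counter, 260 x 166 mm. Origin on the counter; x runs from the open front end (x -140 mm) to the closed end, z up. Two aluminium rails along x (tops 32 mm above the counter, inner faces y +-69 mm); yellow back stop at the far end (front face x +100 mm, top 60 mm above the counter). Stands left or right of the control box, turned up to 0.2 rad
- basket_home (a point): Where the steamer's centre (steamer_center) is when it is fully home: in the bay's frame x = +35, y = 0, z = 45 mm, over the dark round steam outlet. Axes as the bay's
- steamer_center (a point): Lidded round bamboo steamer, loose on the bay between the rails, about 0.4 kg: upright cylinder 130 mm across, 50 mm high, with low domed lid and small cane loop (top 77 mm above its underside). Point on its axis, 25 mm above its underside, which rests on the bay's top. Starts 65 to 110 mm short of home, slides with 1 to 5 N, has 4 mm of play to each rail
- control_box: Fixed blue box 150 (x) x 80 (y) x 70 mm high with the steam lever on top, copper pipe at its +x end. Origin under its middle, on the counter; z up; the lever is pushed to its +x, away from the robot (box turned up to 0.35 rad). An upright aluminium disc beside the lever (radius 60 mm about the pivot, y +10 to +16 mm) bears the white (off), yellow (first notch) and red (full) marks
- lever_pivot (a point): Axis about which the lever swings: 55 mm above the counter over the box's origin; the axis runs along the box's y
- lever_knob (a point): Centre of the red ball knob (32 mm in diameter) at the end of the straight 10 mm thick steel stem, 120 mm from the pivot; it moves in the box's x-z plane, at y = 0 of the box: at joint value q it is 120*sin(q - 0.6) mm in x and 120*cos(q - 0.6) mm in z from the pivot
- steam_lever (a joint): Lever angle, rad: 0 = off, leaning 0.6 rad to the box's -x; 0.6 = upright, first notch; 1.2 = second stop (hard), full, leaning 0.6 rad to +x. A spring detent holds it at each of the three; pushing it out of one takes 5 to 14 N at the knob; let go before half-way between two it springs back, beyond it springs on to the next (just half-way it may hang)
- scraper: Bystander: dough scraper lying flat, 90 x 110 mm, 22 mm high, steel blade with wooden grip. Origin under its middle
- jar: Bystander: amber glass jar with red cap, 50 mm in diameter, 85 mm high. Origin at the centre of its underside
- bowl: Bystander: white china bowl, 120 mm across, 55 mm high. Origin at the centre of its underside
- spare_steamer: Bystander: open empty bamboo steamer, 130 mm in diameter, 50 mm high. Not the one to push. Origin at the centre of its underside
- colander: Bystander: light-blue plastic basin with white rim, 224 mm across, 90 mm high. Origin at the centre of its underside
- scale: Bystander: red kitchen scale, 150 x 170 mm, 151 mm high. Origin at the centre of its underside
- spoon: Bystander: wooden spoon lying flat. Origin under its middle
There are look-alikes about, which are no part of the job. Leave any pink or turquoise look-alike of the part that bears steamer_center alone.

How it is judged:
By the outcome, as a careful person would: the job done as asked, in the order asked, and still so for the second after the job is handed in, with the robot touching nothing.
It also fails if it takes over 64 s, if anything falls off the work surface, if the arm or the gripper's body presses on something with over 40 N, if the wrist force passes 120 N, or if a joint passes its speed limit or range.

## Working session

There is one attempt and no reset: what is moved stays moved. The work goes in short steps, Python scripts to look and compute and a tool call to move; the robot and the scene stay as the last step left them, time stands still between calls to the robot, and variables do not carry over. Pictures are saved under pics/ and viewed, and the job is handed in when it is done.

Besides the shell and the picture viewer there is one more tool, called after "Call:" as name(argument=value, ...) on one line, values as JSON. carry_out: Moves the arm, as the interface text tells. Its arguments: {"type":"object","properties":{"steps":{"type":"array"}},"required":["steps"]}

```bash
mkdir -p pics; ls
cat > h.py <<'E'
import numpy as np, cv2
from bench import state,get_image,hand_in
def save(n,f,crop=None,s=1):
    d=get_image(n); im=d["img"][:,:,::-1]
    if crop: im=im[crop[1]:crop[3],crop[0]:crop[2]]
    im=cv2.resize(im,None,fx=s,fy=s,interpolation=cv2.INTER_CUBIC)
    cv2.imwrite("pics/"+f,im); return d
def rays(d,uv):
    uv=np.array(uv,float).reshape(-1,1,2)
    K=d["K"]; p=(uv[:,0]-[K[0,2],K[1,2]])/[K[0,0],K[1,1]]
    q=p.copy()
    for _ in range(30): q=p/(1+d["k1"]*(q**2).sum(1,keepdims=True))
    return np.c_[q[:,0],-q[:,1],-np.ones(len(q))]
def onz(d,uv,z):
    r=rays(d,uv)@d["T"][:3,:3].T; o=d["T"][:3,3]
    return o+r*((z-o[2])/r[:,2])[:,None]
def depth(d,uv):
    r=rays(d,uv); z=np.array([d["z_map"][int(v),int(u)] for u,v in uv])
    return (r*z[:,None])@d["T"][:3,:3].T+d["T"][:3,3]
def cloud(d):
    H,W=d["z_map"].shape; u,v=np.meshgrid(np.arange(W),np.arange(H))
    r=rays(d,np.c_[u.ravel(),v.ravel()])
    P=(r*d["z_map"].ravel()[:,None])@d["T"][:3,:3].T+d["T"][:3,3]
    return P.reshape(H,W,3)
E
python3 - <<'E'
from h import *
for n in("scene","top","wrist"):
    d=save(n,n+"0.png",s=1.5); print(n,d["T"].round(3).tolist(),d["k1"])
    np.savez(n+"0.npz",**d)
print(state())
E
```

```text
pics
scene [[-0.812, -0.421, 0.405, 1.05], [0.584, -0.565, 0.583, 0.693], [-0.016, 0.71, 0.704, 0.999], [0.0, 0.0, 0.0, 1.0]] -0.12927355733267157
top [[-0.009, 0.992, -0.123, 0.418], [-1.0, -0.009, -0.004, -0.003], [-0.005, 0.123, 0.992, 1.414], [0.0, 0.0, 0.0, 1.0]] -0.16004596167376772
wrist [[0.351, 0.904, 0.243, 0.288], [-0.936, 0.339, 0.089, -0.585], [-0.002, -0.259, 0.966, 0.373], [0.0, 0.0, 0.0, 1.0]] -0.030392205087670474
{'t': 0.15, 'joint_positions': array([63.77168644, 22.8617568 ,  2.58265806, 88.09743693, -1.07084096,
       69.14870105, -2.90680377]), 'dq': array([ 0.05084625, -0.16483218,  0.10504183, -0.28266989,  0.00646084,
       -0.01617258, -0.04748502]), 'joint_torque': array([ 2.12757324e-03, -4.75560308e+01,  1.36646178e+00, -2.54512328e+01,
        1.16609421e-02,  6.53948708e-03, -1.65261810e-05]), 'eef_pos': array([ 0.22807846, -0.60819121,  0.24750886]), 'tcp_rot': array([-85.07185853,  89.9162502 , 115.48696885]), 'force': array([ 0.58164214, -0.03220326,  0.56019676]), 'torque': array([ 0.05962299,  0.04286478, -0.01589398]), 'width': 1.0005843275022106}
```

View pics/scene0.png

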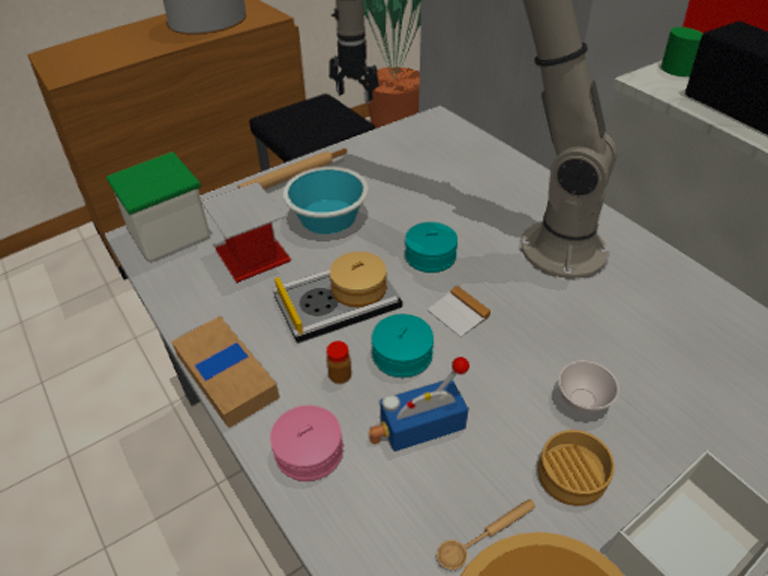

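View pics/top0.png

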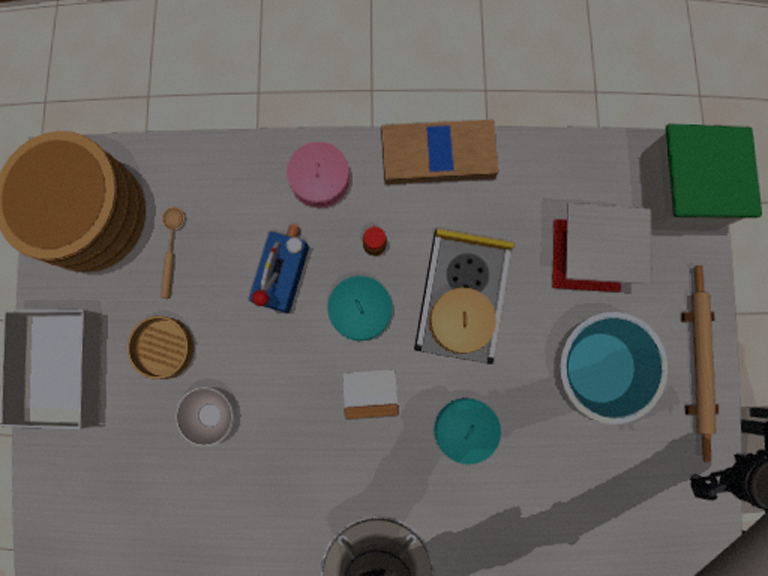

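View pics/wrist0.png

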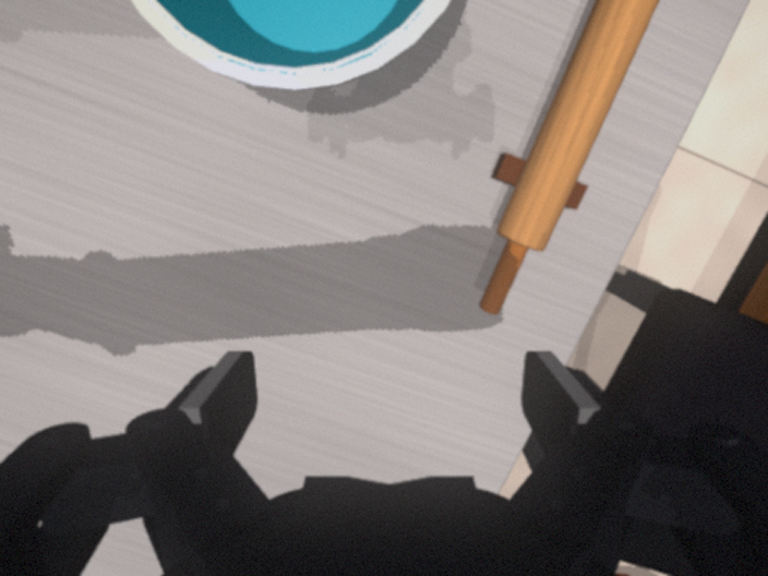

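The top view (1.5x) shows these candidates:

- **Tan lidded steamer**, on the bay between the rails: (464,320)
- **Turquoise look-alikes:** (360,308) and (468,430)
- **Pink look-alike:** (318,173)
- **Open spare steamer:** (160,347)

The tan one matches the description. The blue box with the red knob is at (278,270), knob at (261,298). The yellow back stop is at (474,238).

Run:
```python
from h import *
from scipy.spatial.transform import Rotation as R
t=dict(np.load("top0.npz")); s=dict(np.load("scene0.npz"))
cv2.imwrite("pics/crop0.png",cv2.resize(t["img"][140:255,150:360,::-1],None,fx=3.8,fy=3.8,interpolation=cv2.INTER_CUBIC))
def mask(d,lo,hi,roi):
    h=cv2.cvtColor(d["img"],cv2.COLOR_RGB2HSV); m=cv2.inRange(h,np.array(lo),np.array(hi))
    k=np.zeros_like(m); k[roi[1]:roi[3],roi[0]:roi[2]]=1; return m*k
def big(m):
    c=max(cv2.findContours(m,cv2.RETR_EXTERNAL,cv2.CHAIN_APPROX_NONE)[0],key=cv2.contourArea); return c[:,0,:].astype(float)
c=big(mask(t,(20,150,80),(35,255,255),(280,148,350,172)))
P=onz(t,c,.06)[:,:2].astype(np.float32); r=cv2.minAreaRect(P); print("stop",r,cv2.boxPoints(r).round(4).tolist())
C=cloud(t)
# steamer
c=big(mask(t,(10,60,60),(28,255,255),(275,185,340,240)))
print("steamer px",cv2.minEnclosingCircle(c.astype(np.float32)))
P=onz(t,c,.07)[:,:2].astype(np.float32); print("steamer",cv2.minEnclosingCircle(P), cv2.fitEllipse(P))
# outlet
# knob
for n,d,roi in(("top",t,(150,185,190,210)),("scene",s,(295,230,320,255))):
    m=mask(d,(0,150,60),(8,255,255),roi)|mask(d,(172,150,60),(180,255,255),roi)
    c=big(m); (u,v),rr=cv2.minEnclosingCircle(c.astype(np.float32)); print(n,u,v,rr)
    rw=rays(d,[(u,v)])@d["T"][:3,:3].T; 
    if n=="top": A=(d["T"][:3,3],rw[0]/np.linalg.norm(rw))
    else: B=(d["T"][:3,3],rw[0]/np.linalg.norm(rw))
M=np.c_[A[1],-B[1]]; x=np.linalg.lstsq(M,B[0]-A[0],rcond=None)[0]
p1=A[0]+A[1]*x[0];p2=B[0]+B[1]*x[1]; print("knob",p1,p2)
print("R",R.from_euler("xyz",state()["tcp_rot"],degrees=True).as_matrix().round(3).tolist())
# box blue top
m=mask(t,(105,120,40),(125,255,255),(160,150,210,212)); ys,xs=np.nonzero(m); Q=C[ys,xs]; k=abs(Q[:,2]-.07)<.006
Pb=onz(t,np.c_[xs,ys][k],.07)[:,:2].astype(np.float32); r=cv2.minAreaRect(Pb);print("box",k.sum(),r)
# rails : bright px near z .032
for (u,v) in [(290,158),(340,163),(281,230),(327,238)]: print(C[v,u].round(4))
```

```text
stop ((0.6834772229194641, -0.20316797494888306), (0.15718786418437958, 0.01127744559198618), 79.38209533691406) [[0.6635000109672546, -0.2793999910354614], [0.6744999885559082, -0.2815000116825104], [0.703499972820282, -0.12700000405311584], [0.6923999786376953, -0.12489999830722809]]
steamer px ((307.9336242675781, 213.3318634033203), 22.65428352355957)
steamer ((0.5156313180923462, -0.17268085479736328), 0.06869622319936752) ((0.5153194069862366, -0.17268908023834229), (0.129689559340477, 0.1343647539615631), 35.49387741088867)
top 172.90908813476562 198.21212768554688 5.224634170532227
scene 306.6176452636719 243.08824157714844 5.459133625030518
knob [0.55512742 0.21904953 0.15627729] [0.55706903 0.21723369 0.15616843]
R [[-0.001, 0.351, -0.936], [0.001, -0.936, -0.351], [-1.0, -0.001, 0.0]]
box 735 ((0.6187425255775452, 0.1992766261100769), (0.07836232334375381, 0.1471727043390274), 73.36801147460938)
[ 0.6915 -0.125   0.0349]
[ 0.6697 -0.2768  0.0612]
[ 0.4678 -0.0938  0.0229]
[ 0.4412 -0.2355  0.0273]
```

View pics/crop0.png

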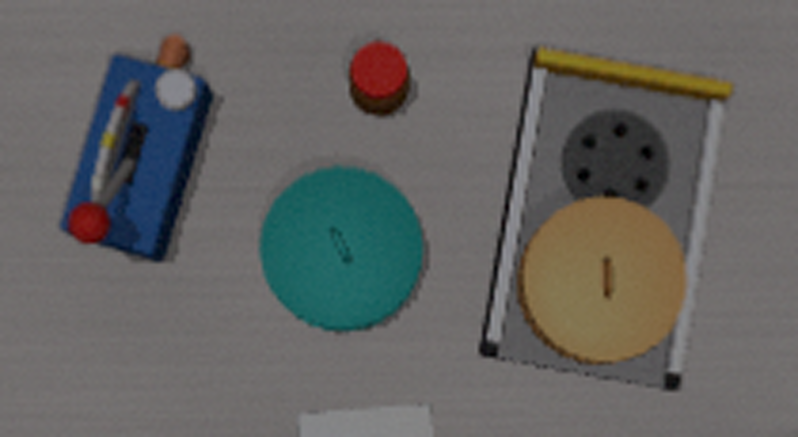

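The crop confirms a single tan lidded steamer between the rails, with the steam outlet in front of it. Next I move over the gap behind it, with the jaws half shut across the bay.

Call:
carry_out(steps=[{"tx": 0,"ty": -0.357,"tz": -0.339,"roll": 31,"claw": 0.5},{"tx": 0,"ty": -0.357,"tz": -0.339,"roll": 31,"claw": 0.5},{"tx": 0,"ty": -0.357,"tz": -0.339,"roll": 31,"claw": 0.5},{"tx": 0,"ty": -0.357,"tz": -0.339,"roll": 31,"claw": 0.5},{"tx": 0,"ty": -0.357,"tz": -0.339,"roll": 31,"claw": 0.5},{"tx": 0,"ty": -0.357,"tz": -0.339,"roll": 31,"claw": 0.5},{"tx": 0,"ty": -0.357,"tz": -0.339,"roll": 31,"claw": 0.5},{"tx": 0,"ty": -0.357,"tz": -0.339,"roll": 31,"claw": 0.5},{"tx": 0,"ty": -0.357,"tz": -0.339,"roll": 31,"claw": 0.5},{"tx": 0,"ty": -0.357,"tz": -0.339,"roll": 31,"claw": 0.5}])

```text
t: 0.98
eef_pos: [0.39, -0.2252, 0.2483]
tcp_rot: [114.5, 90.0, -76.0]
force: [0.4, -0.8, -0.7]
width: 0.5
```

Call:
carry_out(steps=[{"tx": 0,"ty": -0.074,"tz": -0.017,"roll": 0,"claw": 0.5},{"tx": 0,"ty": -0.074,"tz": -0.017,"roll": 0,"claw": 0.5},{"tx": 0,"ty": -0.074,"tz": -0.017,"roll": 0,"claw": 0.5},{"tx": 0,"ty": -0.074,"tz": -0.017,"roll": 0,"claw": 0.5}])

```text
t: 1.32
eef_pos: [0.4205, -0.1556, 0.2483]
tcp_rot: [78.2, 90.0, -112.0]
force: [0.2, -1.9, -0.9]
width: 0.5
```

Run:
```python
from h import *
from scipy.spatial.transform import Rotation as R
s=state(); M=R.from_euler("xyz",s["tcp_rot"],degrees=True).as_matrix(); print(s["eef_pos"],M.round(3).tolist(),s["width"],s["force"])
save("wrist","w1.png",s=1.5); save("scene","s1.png",s=1.5)
```

```text
[ 0.4205305  -0.1556093   0.24828177] [[-0.0, -0.176, -0.984], [-0.0, -0.984, 0.176], [-1.0, 0.0, 0.0]] 0.49979184106948155 [ 0.24818092 -1.88932113 -0.89281353]
```

View pics/w1.png

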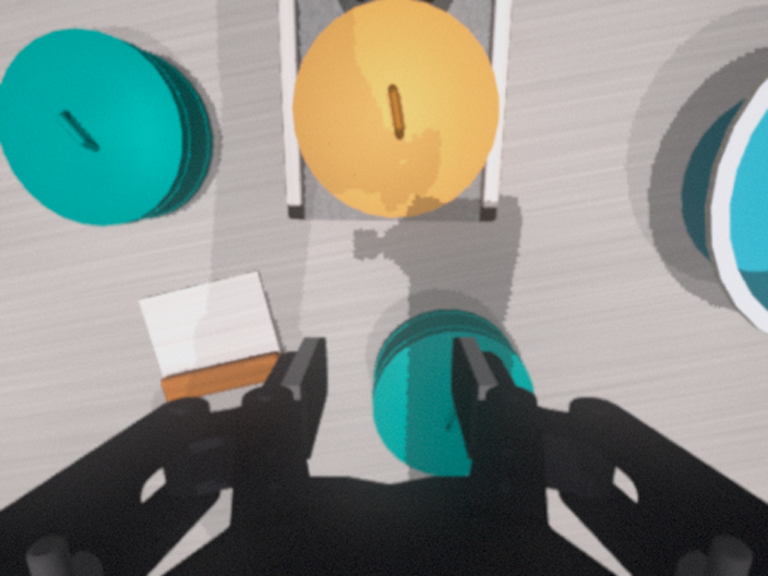

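View pics/s1.png

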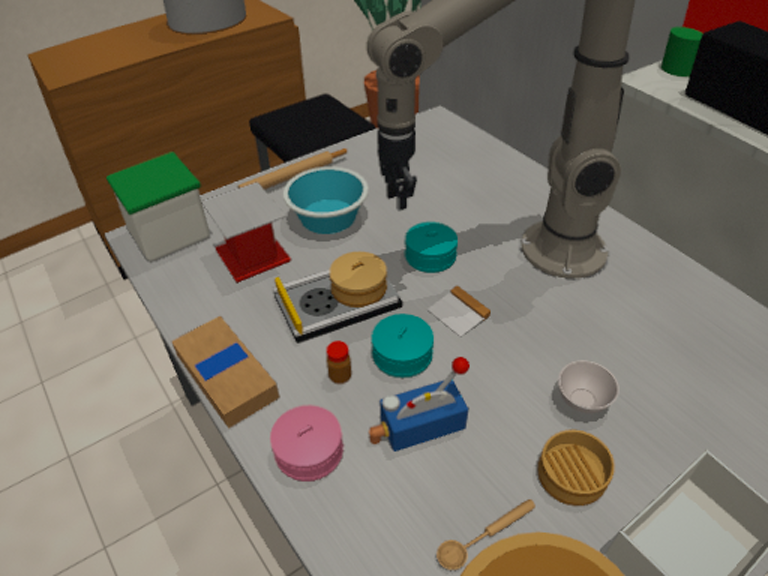

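Run:
```python
from h import *
t=dict(np.load("top0.npz"))
h=cv2.cvtColor(t["img"],cv2.COLOR_RGB2HSV); m=cv2.inRange(h,(80,120,40),(95,255,255))
for c in cv2.findContours(m,cv2.RETR_EXTERNAL,cv2.CHAIN_APPROX_NONE)[0]:
    if cv2.contourArea(c)>500:
        print(c.mean(0), cv2.minEnclosingCircle(onz(t,c[:,0,:],.05)[:,:2].astype(np.float32)))
d=get_image("wrist"); C=cloud(d); h=cv2.cvtColor(d["img"],cv2.COLOR_RGB2HSV); m=cv2.inRange(h,(10,90,90),(28,255,255)); m[150:]=0
c=max(cv2.findContours(m,cv2.RETR_EXTERNAL,cv2.CHAIN_APPROX_NONE)[0],key=cv2.contourArea)
P=onz(d,c[:,0,:],.07)[:,:2].astype(np.float32); print(cv2.minEnclosingCircle(P), cv2.fitEllipse(P))
```

```text
[[311.05691057 286.82113821]] ((0.2947741150856018, -0.18091602623462677), 0.06705454736948013)
[[408.81404959 246.73140496]] ((0.41529372334480286, -0.48883917927742004), 0.10098147392272949)
[[239.49152542 205.05084746]] ((0.5441274046897888, 0.033186208456754684), 0.06552471220493317)
((0.5147591829299927, -0.17636461555957794), 0.06727567315101624) ((0.514438271522522, -0.17615586519241333), (0.13146524131298065, 0.13216185569763184), 78.88294982910156)
```

Call:
carry_out(steps=[{"tx": 0.04,"ty": 0.002,"tz": 0,"roll": 0,"claw": 0.5},{"tx": 0.08,"ty": 0.002,"tz": 0,"roll": 0,"claw": 0.5},{"tx": 0.12,"ty": 0.002,"tz": 0,"roll": 0,"claw": 0.5},{"tx": 0.15,"ty": 0.002,"tz": 0,"roll": 0,"claw": 0.5},{"tx": 0.175,"ty": 0.002,"tz": 0,"roll": 0,"claw": 0.5},{"tx": 0.193,"ty": 0.002,"tz": 0,"roll": 0,"claw": 0.5},{"tx": 0.193,"ty": 0.002,"tz": 0,"roll": 0,"claw": 0.5},{"tx": 0.193,"ty": 0.002,"tz": 0,"roll": 0,"claw": 0.5}])

```text
t: 2.13
eef_pos: [0.4186, -0.1607, 0.0548]
tcp_rot: [4.8, 89.9, 174.2]
force: [-0.2, 0.1, -0.2]
width: 0.493
```

Run:
```python
from h import *
save("scene","s2.png",(200,60,360,250),s=3); save("wrist","w2.png",s=1.5); s=state(); print(s["eef_pos"],s["force"],s["torque"])
```

```text
[ 0.42042611 -0.16067818  0.0564065 ] [ 0.09485365 -0.38140223 -0.00456494] [-0.00063967 -0.0125793   0.01990368]
```

View pics/s2.png

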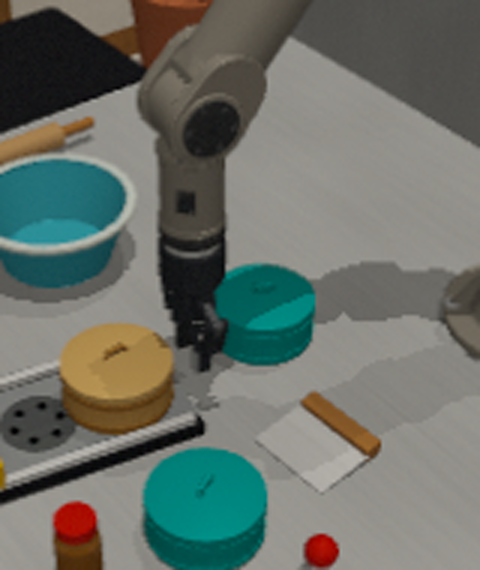

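View pics/w2.png

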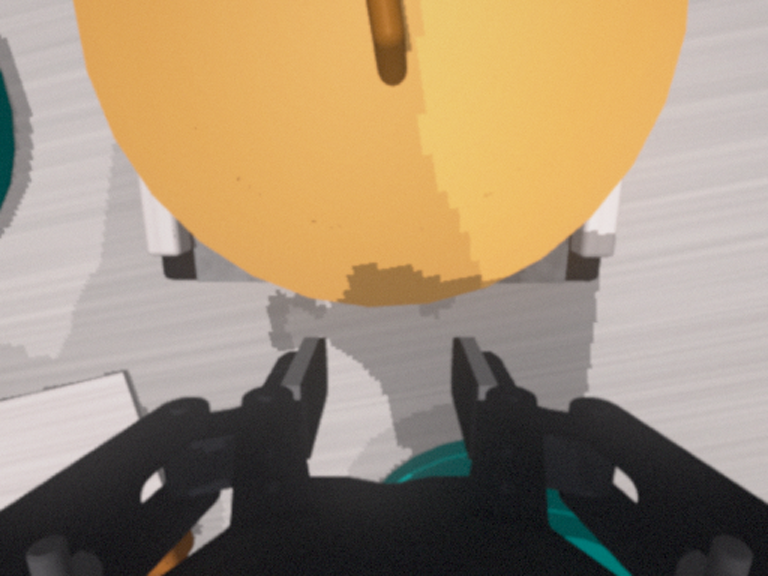

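The fingers stand behind and centred on the steamer (jaw gap at 388, steamer at 385 in the wrist view), with no contact yet. Pushing now.

Call:
carry_out(steps=[{"tx": 0,"ty": 0,"tz": -0.008,"roll": 0,"claw": 0.5},{"tx": 0,"ty": 0,"tz": -0.016,"roll": 0,"claw": 0.5},{"tx": 0,"ty": 0,"tz": -0.022,"roll": 0,"claw": 0.5},{"tx": 0,"ty": 0,"tz": -0.028,"roll": 0,"claw": 0.5},{"tx": 0,"ty": 0,"tz": -0.034,"roll": 0,"claw": 0.5},{"tx": 0,"ty": 0,"tz": -0.04,"roll": 0,"claw": 0.5},{"tx": 0,"ty": 0,"tz": -0.046,"roll": 0,"claw": 0.5},{"tx": 0,"ty": 0,"tz": -0.052,"roll": 0,"claw": 0.5}])

```text
t: 2.9
eef_pos: [0.4709, -0.169, 0.0552]
tcp_rot: [7.5, 89.9, 177.1]
force: [-4.0, 0.3, 3.1]
width: 0.499
```

Run:
```python
from h import *
save("scene","s3.png",(160,120,320,250),s=3); s=state(); print(s["eef_pos"],s["force"],s["torque"])
```

```text
[ 0.47296304 -0.16929666  0.05541082] [ 0.70301308 -0.28019639 -1.37192585] [-0.02755043  0.13666139 -0.0685468 ]
```

View pics/s3.png

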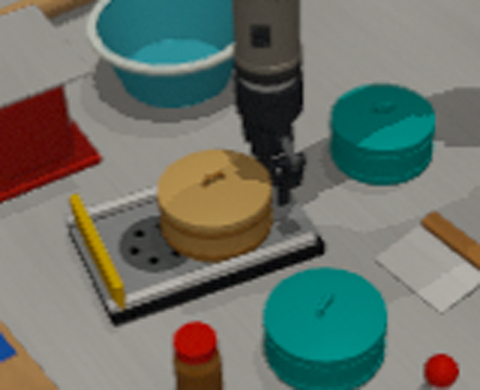

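The steamer slides with about 4 N, flat on the bay.

Call:
carry_out(steps=[{"tx": 0,"ty": 0,"tz": -0.006,"roll": 0,"claw": 0.5},{"tx": 0,"ty": 0,"tz": -0.012,"roll": 0,"claw": 0.5},{"tx": 0,"ty": 0,"tz": -0.018,"roll": 0,"claw": 0.5},{"tx": 0,"ty": 0,"tz": -0.024,"roll": 0,"claw": 0.5},{"tx": 0,"ty": 0,"tz": -0.03,"roll": 0,"claw": 0.5},{"tx": 0,"ty": 0,"tz": -0.036,"roll": 0,"claw": 0.5},{"tx": 0,"ty": 0,"tz": -0.042,"roll": 0,"claw": 0.5},{"tx": 0,"ty": 0,"tz": -0.048,"roll": 0,"claw": 0.5},{"tx": 0,"ty": 0,"tz": -0.053,"roll": 0,"claw": 0.5}])

```text
t: 3.7
eef_pos: [0.5237, -0.1787, 0.0553]
tcp_rot: [175.8, 90.0, -14.7]
force: [-0.7, 0.4, -0.4]
width: 0.504
```

Call:
carry_out(steps=[{"tx": 0,"ty": 0,"tz": -0.003,"roll": 0,"claw": 0.5},{"tx": 0,"ty": 0,"tz": -0.006,"roll": 0,"claw": 0.5}])

```text
t: 3.87
eef_pos: [0.529, -0.1797, 0.0553]
tcp_rot: [8.7, 90.0, 178.3]
force: [-2.1, 0.7, 0.1]
width: 0.497
```

Call:
carry_out(steps=[{"tx": 0,"ty": 0,"tz": -0.003,"roll": 0,"claw": 0.5},{"tx": 0,"ty": 0,"tz": -0.006,"roll": 0,"claw": 0.5}])

```text
t: 4.03
eef_pos: [0.5346, -0.1808, 0.0553]
tcp_rot: [21.8, 90.0, -168.7]
force: [-2.3, 0.5, -1.1]
width: 0.503
```

Run:
```python
from h import *
save("scene","s4.png",(160,120,320,250),s=3); s=state(); print(s["eef_pos"],s["force"],s["torque"])
```

```text
[ 0.53561806 -0.18092801  0.055485  ] [-0.63725856 -0.20649934 -0.69905937] [ 0.06482684  0.2540382  -0.02874261]
```

View pics/s4.png

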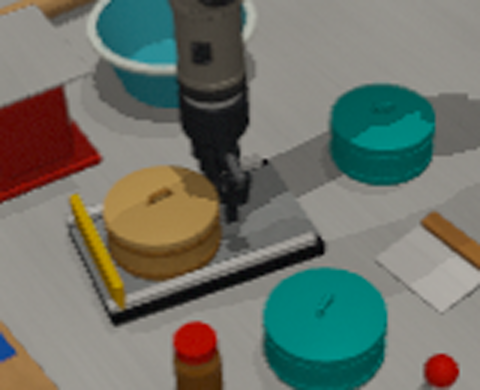

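Nearly home, with a small gap to the stop. I'll continue in small steps until the force rises.

Call:
carry_out(steps=[{"tx": 0,"ty": 0,"tz": -0.002,"roll": 0,"claw": 0.5},{"tx": 0,"ty": 0,"tz": -0.004,"roll": 0,"claw": 0.5}])

```text
t: 4.25
eef_pos: [0.5382, -0.1815, 0.0554]
tcp_rot: [10.9, 89.9, -179.5]
force: [-2.9, 0.8, 2.5]
width: 0.505
```

Call:
carry_out(steps=[{"tx": 0,"ty": 0,"tz": -0.002,"roll": 0,"claw": 0.5},{"tx": 0,"ty": 0,"tz": -0.004,"roll": 0,"claw": 0.5}])

```text
t: 4.42
eef_pos: [0.5426, -0.1823, 0.0554]
tcp_rot: [69.3, 90.0, -121.2]
force: [-2.7, 0.8, 1.9]
width: 0.5
```

Call:
carry_out(steps=[{"tx": 0,"ty": 0,"tz": -0.002,"roll": 0,"claw": 0.5},{"tx": 0,"ty": 0,"tz": -0.004,"roll": 0,"claw": 0.5}])

```text
t: 4.58
eef_pos: [0.544, -0.1826, 0.0551]
tcp_rot: [2.0, 89.6, 171.5]
force: [-11.1, 2.3, 9.3]
width: 0.501
```

Call:
carry_out(steps=[{"tx": 0,"ty": 0,"tz": -0.002,"roll": 0,"claw": 0.5},{"tx": 0,"ty": 0,"tz": -0.002,"roll": 0,"claw": 0.5}])

```text
t: 4.75
eef_pos: [0.544, -0.1826, 0.0548]
tcp_rot: [1.4, 89.4, 170.9]
force: [-13.0, 2.6, 10.5]
width: 0.501
```

Call:
carry_out(steps=[{"tx": 0,"ty": 0,"tz": -0.002,"roll": 0,"claw": 0.5},{"tx": 0,"ty": 0,"tz": -0.002,"roll": 0,"claw": 0.5}])

```text
t: 4.92
eef_pos: [0.5441, -0.1826, 0.0546]
tcp_rot: [1.3, 89.2, 170.9]
force: [-15.7, 3.6, 13.9]
width: 0.496
```

Call:
carry_out(steps=[{"tx": 0,"ty": 0,"tz": 0.01,"roll": 0,"claw": 0.5},{"tx": 0,"ty": 0,"tz": 0.025,"roll": 0,"claw": 0.5},{"tx": 0,"ty": 0,"tz": 0.04,"roll": 0,"claw": 0.5},{"tx": 0,"ty": 0,"tz": 0.04,"roll": 0,"claw": 0.5},{"tx": -0.04,"ty": 0,"tz": 0.04,"roll": 0,"claw": 1},{"tx": -0.08,"ty": 0,"tz": 0.04,"roll": 0,"claw": 1},{"tx": -0.12,"ty": 0,"tz": 0.04,"roll": 0,"claw": 1},{"tx": -0.16,"ty": 0,"tz": 0.04,"roll": 0,"claw": 1},{"tx": -0.18,"ty": 0,"tz": 0.04,"roll": 0,"claw": 1}])

```text
t: 5.67
eef_pos: [0.5152, -0.1772, 0.2415]
tcp_rot: [174.5, 89.3, -15.9]
force: [0.9, -0.4, -0.2]
width: 0.002
```

Run:
```python
from h import *
from scipy.spatial.transform import Rotation as R
save("scene","s5.png",(160,120,320,250),s=3.5);save("wrist","w5.png",s=1.5); s=state(); print(s["eef_pos"],s["force"],s["joint_positions"].round(1),R.from_euler("xyz",s["tcp_rot"],degrees=True).as_matrix().round(3).tolist())
d=get_image("wrist"); h=cv2.cvtColor(d["img"],cv2.COLOR_RGB2HSV); m=cv2.inRange(h,(10,90,90),(22,255,255)); 
c=max(cv2.findContours(m,cv2.RETR_EXTERNAL,cv2.CHAIN_APPROX_NONE)[0],key=cv2.contourArea)
P=onz(d,c[:,0,:],.07)[:,:2].astype(np.float32); print(cv2.minEnclosingCircle(P))
```

```text
[ 0.51583025 -0.17740513  0.24105142] [ 0.73362017 -0.6144329  -0.96715979] [ 25.3  12.4 -12.6 103.2   3.1  63.9 -88.8] [[0.013, -0.181, -0.983], [-0.004, -0.983, 0.181], [-1.0, 0.001, -0.014]]
((0.6346848011016846, -0.19863660633563995), 0.08775945752859116)
```

View pics/s5.png

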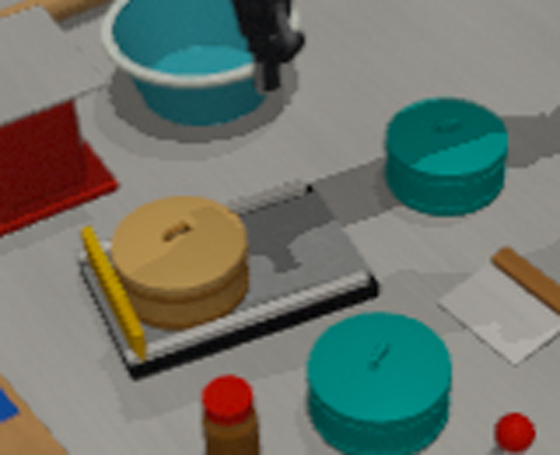

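View pics/w5.png

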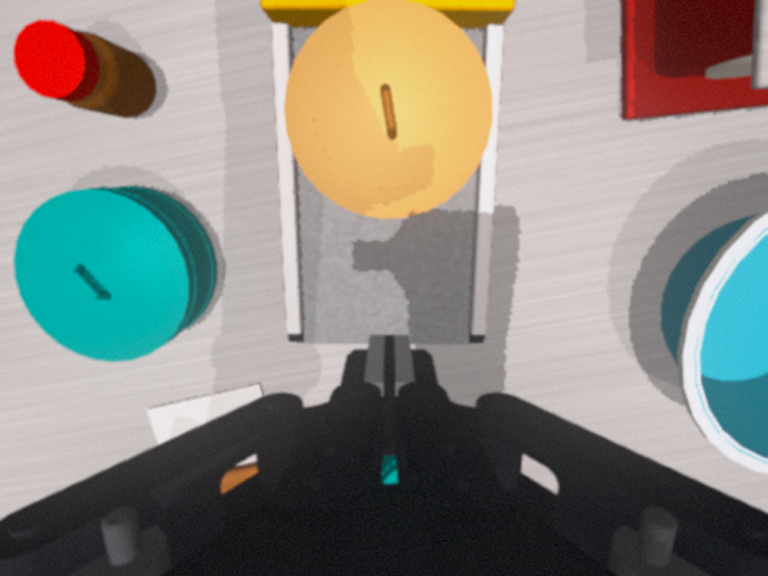

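The steamer is home: force rose to 16 N with no further travel. In the wrist view its far edge meets the yellow stop at (388,10). Next is the lever.

Call:
carry_out(steps=[{"tx": 0,"ty": -0.04,"tz": 0.0084,"roll": 0,"claw": 1},{"tx": 0,"ty": -0.08,"tz": 0.017,"roll": 2,"claw": 1},{"tx": 0,"ty": -0.12,"tz": 0.025,"roll": 4,"claw": 1},{"tx": 0,"ty": -0.16,"tz": 0.034,"roll": 6,"claw": 1},{"tx": 0,"ty": -0.2,"tz": 0.042,"roll": 6,"claw": 1},{"tx": 0,"ty": -0.24,"tz": 0.05,"roll": 6,"claw": 1},{"tx": 0,"ty": -0.28,"tz": 0.059,"roll": 6,"claw": 1},{"tx": 0,"ty": -0.32,"tz": 0.067,"roll": 6,"claw": 1},{"tx": 0,"ty": -0.36,"tz": 0.076,"roll": 6,"claw": 1},{"tx": 0,"ty": -0.4,"tz": 0.084,"roll": 6,"claw": 1}])

```text
t: 6.65
eef_pos: [0.5003, 0.2342, 0.2336]
tcp_rot: [23.7, 89.9, -172.7]
force: [0.6, -1.0, -0.4]
width: -0.003
```

Call:
carry_out(steps=[{"tx": 0,"ty": 0,"tz": 0,"roll": 0,"claw": 1},{"tx": 0,"ty": 0,"tz": 0,"roll": 0,"claw": 1},{"tx": 0,"ty": 0,"tz": 0,"roll": 0,"claw": 1}])

```text
t: 6.9
eef_pos: [0.5008, 0.2316, 0.2337]
tcp_rot: [50.6, 89.9, -145.8]
force: [-0.4, -0.6, 0.2]
width: -0.001
```

Run:
```python
from h import *
from scipy.spatial.transform import Rotation as R
d=save("wrist","w6.png",s=1.5); s=state(); M=R.from_euler("xyz",s["tcp_rot"],degrees=True).as_matrix();print(s["eef_pos"],s["force"],s["joint_positions"].round(1),M.round(3).tolist())
h=cv2.cvtColor(d["img"],cv2.COLOR_RGB2HSV); m=cv2.inRange(h,(0,150,80),(6,255,255))|cv2.inRange(h,(174,150,80),(180,255,255))
for c in cv2.findContours(m,cv2.RETR_EXTERNAL,cv2.CHAIN_APPROX_NONE)[0]:
    if cv2.contourArea(c)>100:
        (u,v),r=cv2.minEnclosingCircle(c); print(u,v,r,onz(d,[(u,v)],.154))
b=cv2.inRange(h,(105,120,40),(125,255,255)); C=cloud(d); ys,xs=np.nonzero(b); k=abs(C[ys,xs][:,2]-.07)<.008
print(cv2.minAreaRect(onz(d,np.c_[xs,ys][k],.07)[:,:2].astype(np.float32)))
```

```text
[0.50110785 0.23058394 0.23394909] [-0.0752116  -0.56632323  0.16074437] [  -6.2   15.   -27.5  102.     7.6   64.9 -142.6] [[-0.002, -0.285, -0.959], [-0.002, -0.959, 0.285], [-1.0, 0.002, 0.001]]
257.9263000488281 123.27450561523438 23.087833404541016 [[0.55353026 0.21696615 0.154     ]]
((0.5995097756385803, 0.20385248959064484), (0.07719045877456665, 0.10796846449375153), 73.56432342529297)
```

View pics/w6.png

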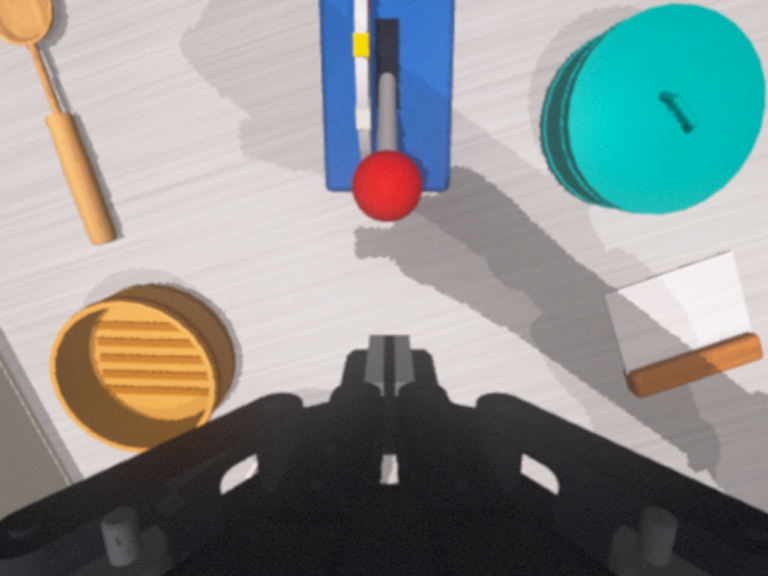

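Call:
carry_out(steps=[{"tx": 0.03,"ty": -0.002,"tz": 0,"roll": 0,"claw": 1},{"tx": 0.055,"ty": -0.002,"tz": 0,"roll": 0,"claw": 1},{"tx": 0.073,"ty": -0.002,"tz": 0,"roll": 0,"claw": 1},{"tx": 0.073,"ty": -0.002,"tz": 0,"roll": 0,"claw": 1},{"tx": 0.073,"ty": -0.002,"tz": 0,"roll": 0,"claw": 1}])

```text
t: 7.37
eef_pos: [0.5015, 0.2321, 0.1614]
tcp_rot: [55.6, 89.9, -141.0]
force: [0.0, 0.3, -0.0]
width: 0.003
```

Call:
carry_out(steps=[{"tx": 0,"ty": 0,"tz": -0.01,"roll": 0,"claw": 1},{"tx": 0,"ty": 0,"tz": -0.02,"roll": 0,"claw": 1},{"tx": 0,"ty": 0,"tz": -0.03,"roll": 0,"claw": 1},{"tx": 0,"ty": 0,"tz": -0.04,"roll": 0,"claw": 1},{"tx": 0,"ty": 0,"tz": -0.05,"roll": 0,"claw": 1}])

```text
t: 7.78
eef_pos: [0.5457, 0.2223, 0.1634]
tcp_rot: [8.3, 89.5, 171.9]
force: [-10.6, 2.0, 7.5]
width: 0.004
```

Run:
```python
from h import *
save("scene","s7.png",(220,200,350,310),s=4); save("wrist","w7.png",s=1.5); s=state(); print(s["eef_pos"],s["force"],s["torque"])
```

```text
[0.54992758 0.22080129 0.16349181] [-4.01967305  1.78540317  4.56527709] [0.31010306 0.93441863 0.04573368]
```

View pics/s7.png

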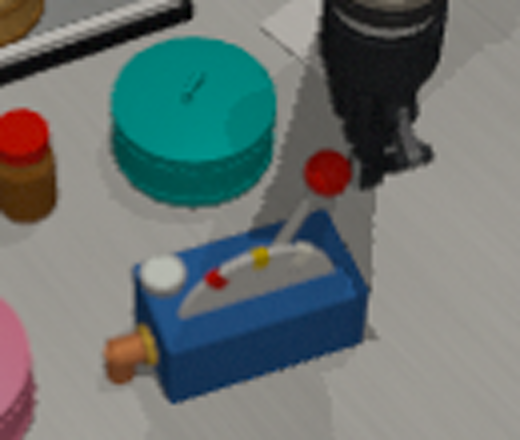

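View pics/w7.png

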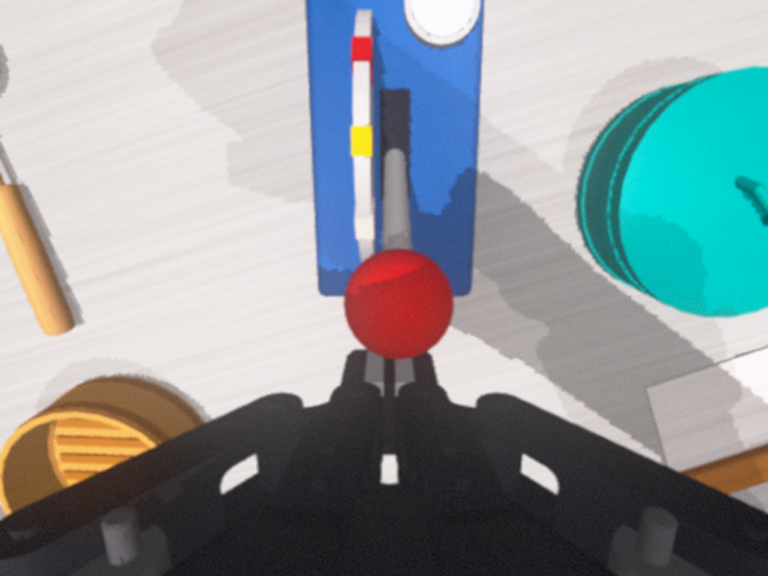

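The fingers bear on the knob centrally and it has begun to move. I'll continue through the first notch.

Call:
carry_out(steps=[{"tx": 0,"ty": 0,"tz": -0.01,"roll": 0,"claw": 1},{"tx": 0,"ty": 0,"tz": -0.02,"roll": 0,"claw": 1},{"tx": 0,"ty": 0,"tz": -0.03,"roll": 0,"claw": 1},{"tx": 0,"ty": 0,"tz": -0.04,"roll": 0,"claw": 1},{"tx": 0,"ty": 0,"tz": -0.05,"roll": 0,"claw": 1},{"tx": 0,"ty": 0,"tz": -0.06,"roll": 0,"claw": 1}])

```text
t: 8.38
eef_pos: [0.6064, 0.2029, 0.1623]
tcp_rot: [18.9, 89.8, -177.6]
force: [-5.7, 0.9, 4.1]
width: -0.004
```

Run:
```python
from h import *
save("scene","s8.png",(220,200,350,310),s=4);  s=state(); print(s["eef_pos"],s["force"],s["torque"],s["joint_positions"].round(1))
```

```text
[0.60881885 0.20215884 0.16220727] [-1.0406977   0.86553156  1.11175738] [0.36608412 0.48802673 0.03334042] [  -4.3   27.6  -24.3   94.    12.5   61.1 -138.8]
```

View pics/s8.png

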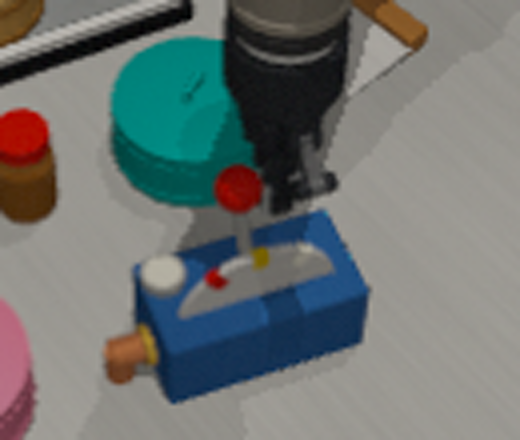

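Call:
carry_out(steps=[{"tx": 0,"ty": 0,"tz": -0.01,"roll": 0,"claw": 1},{"tx": 0,"ty": 0,"tz": -0.02,"roll": 0,"claw": 1},{"tx": 0,"ty": 0,"tz": -0.03,"roll": 0,"claw": 1},{"tx": 0,"ty": 0,"tz": -0.037,"roll": 0,"claw": 1},{"tx": 0,"ty": 0,"tz": -0.043,"roll": 0,"claw": 1},{"tx": 0,"ty": 0,"tz": -0.047,"roll": 0,"claw": 1},{"tx": 0,"ty": 0,"tz": -0.047,"roll": 0,"claw": 1}])

```text
t: 9.02
eef_pos: [0.6535, 0.1888, 0.1624]
tcp_rot: [-172.3, 89.9, -8.8]
force: [0.1, -0.3, -0.2]
width: -0.002
```

Call:
carry_out(steps=[{"tx": 0,"ty": 0,"tz": -0.003,"roll": 0,"claw": 1},{"tx": 0,"ty": 0,"tz": -0.005,"roll": 0,"claw": 1}])

```text
t: 9.18
eef_pos: [0.657, 0.1885, 0.1624]
tcp_rot: [-156.3, 90.0, 7.3]
force: [-0.3, 0.0, 0.1]
width: -0.0
```

Run:
```python
from h import *
save("scene","s9.png",(220,200,350,310),s=4);save("wrist","w9.png",s=1.5);  s=state(); print(s["eef_pos"],s["force"],s["torque"],s["joint_positions"].round(1))
```

```text
[0.65708741 0.18822638 0.16237971] [-0.70743265 -0.09321259  0.54716339] [0.01540364 0.03963224 0.00499934] [  -3.4   31.6  -23.3   87.7   13.4   63.5 -136.1]
```

View pics/s9.png

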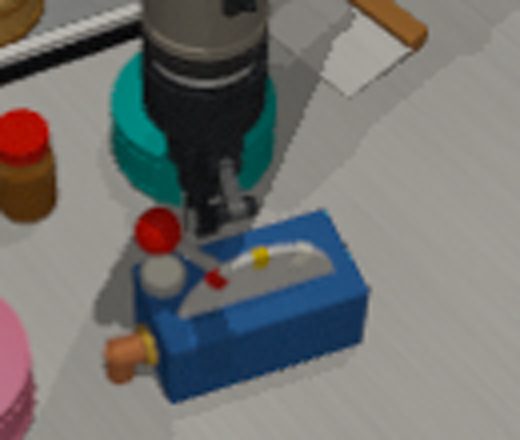

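View pics/w9.png

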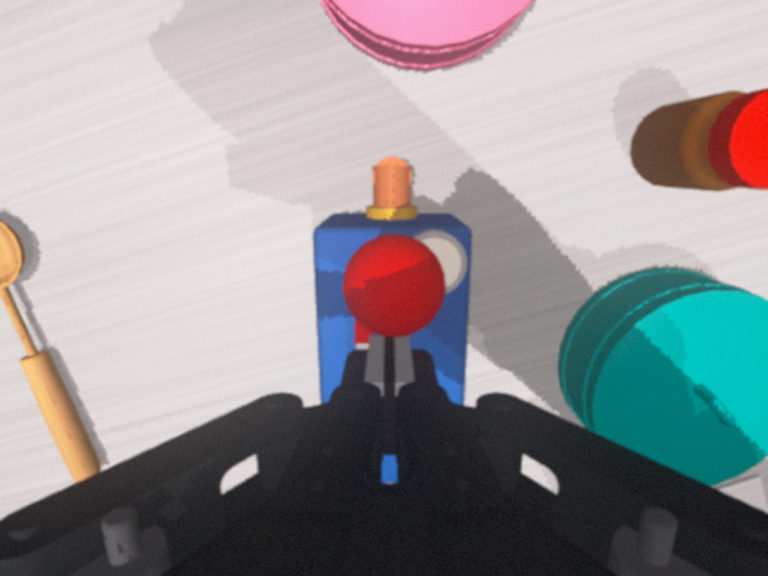

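The lever has sprung on past the red mark. A gentle nudge will confirm that it is at its stop.

Call:
carry_out(steps=[{"tx": 0,"ty": 0,"tz": -0.003,"roll": 0,"claw": 1},{"tx": 0,"ty": 0,"tz": -0.005,"roll": 0,"claw": 1}])

```text
t: 9.45
eef_pos: [0.6601, 0.1877, 0.1622]
tcp_rot: [8.6, 89.8, 172.2]
force: [-6.5, 2.5, 4.6]
width: 0.001
```

Call:
carry_out(steps=[{"tx": 0,"ty": 0,"tz": -0.002,"roll": 0,"claw": 1},{"tx": 0,"ty": 0,"tz": -0.004,"roll": 0,"claw": 1}])

```text
t: 9.62
eef_pos: [0.6604, 0.1877, 0.1622]
tcp_rot: [15.2, 89.3, 178.9]
force: [-14.7, 1.1, 9.6]
width: -0.0
```

Hard stop confirmed: 15 N with no travel. Now I withdraw backwards, then up and away.

Call:
carry_out(steps=[{"tx": 0,"ty": 0,"tz": 0.015,"roll": 0,"claw": 1},{"tx": 0,"ty": 0,"tz": 0.04,"roll": 0,"claw": 1},{"tx": -0.03,"ty": 0,"tz": 0.06,"roll": 0,"claw": 1},{"tx": -0.07,"ty": 0,"tz": 0.08,"roll": 0,"claw": 1},{"tx": -0.11,"ty": 0,"tz": 0.12,"roll": 0,"claw": 1},{"tx": -0.14,"ty": 0,"tz": 0.16,"roll": 0,"claw": 1},{"tx": -0.15,"ty": 0,"tz": 0.19,"roll": 0,"claw": 1},{"tx": -0.15,"ty": 0,"tz": 0.19,"roll": 0,"claw": 1},{"tx": -0.15,"ty": 0,"tz": 0.19,"roll": 0,"claw": 1}])

```text
t: 10.37
eef_pos: [0.481, 0.2425, 0.3156]
tcp_rot: [-143.5, 89.7, 20.4]
force: [-0.4, 1.9, -0.7]
width: -0.005
```

Run:
```python
from h import *
d=save("scene","s10.png",s=1.5);save("top","t10.png",s=1.5);  s=state(); print(s["t"],s["eef_pos"],s["force"])
t=get_image("top")
def knob(d,roi):
    h=cv2.cvtColor(d["img"],cv2.COLOR_RGB2HSV); m=cv2.inRange(h,(0,150,60),(8,255,255))|cv2.inRange(h,(172,150,60),(180,255,255))
    k=np.zeros_like(m);k[roi[1]:roi[3],roi[0]:roi[2]]=1;m*=k
    c=max(cv2.findContours(m,cv2.RETR_EXTERNAL,cv2.CHAIN_APPROX_NONE)[0],key=cv2.contourArea);return cv2.minEnclosingCircle(c)
k=knob(d,(245,235,278,272)); print(k,onz(d,[k[0]],.154))
k=knob(t,(170,145,215,185)); print(k,onz(t,[k[0]],.154)); o=np.array([.6187,.1993]);print("expect",o+.0678*np.array([.958,-.286]))
h=cv2.cvtColor(t["img"],cv2.COLOR_RGB2HSV); m=cv2.inRange(h,(10,60,60),(20,255,255)); m[:150]=0;m[240:]=0;m[:,:275]=0;m[:,345:]=0
c=max(cv2.findContours(m,cv2.RETR_EXTERNAL,cv2.CHAIN_APPROX_NONE)[0],key=cv2.contourArea);print(cv2.minEnclosingCircle(onz(t,c[:,0],.07)[:,:2].astype(np.float32)))
```

```text
10.4667 [0.48375314 0.23911144 0.31249166] [-0.08742641 -0.95339263 -0.06778335]
((259.1329040527344, 257.1961975097656), 5.617033004760742) [[0.68567336 0.17802668 0.154     ]]
((187.0833282470703, 153.22222900390625), 5.228305339813232) [[0.68485171 0.18025236 0.154     ]]
expect [0.6836524 0.1799092]
((0.6308562755584717, -0.18361692130565643), 0.08603496104478836)
```

View pics/s10.png

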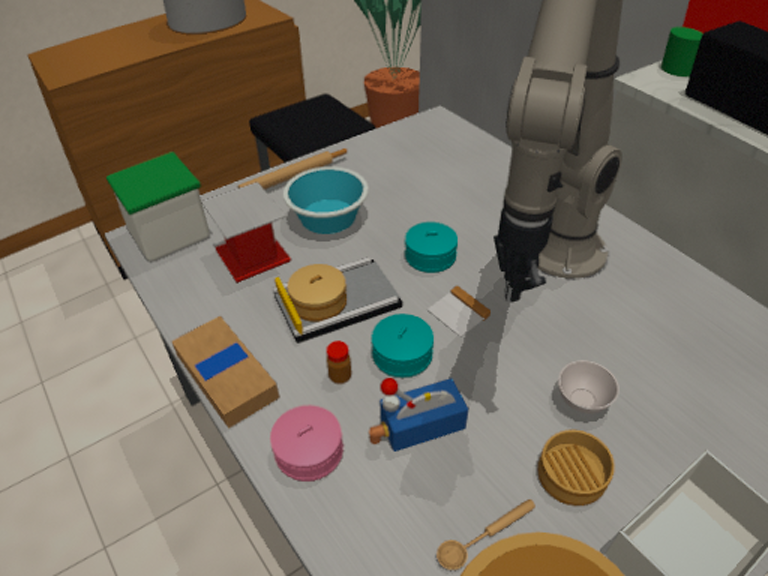

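View pics/t10.png

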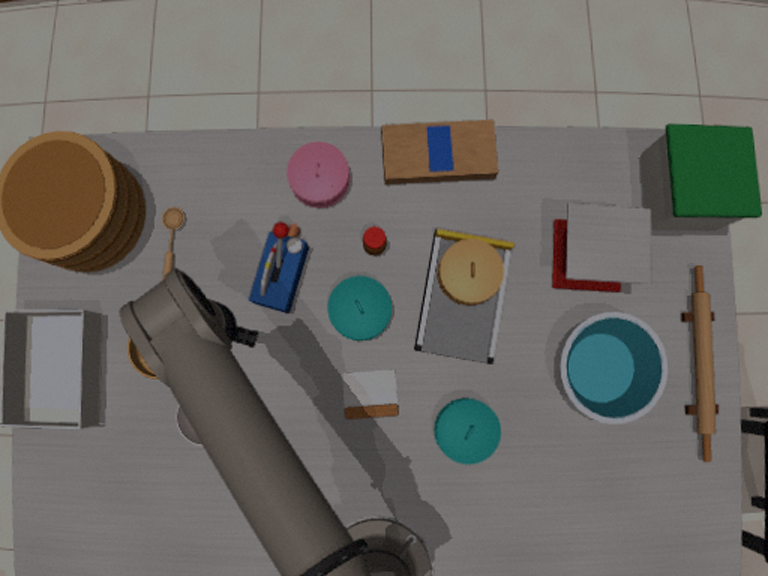

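Run:
```python
from h import *
from scipy.optimize import least_squares
t=get_image("top"); h=cv2.cvtColor(t["img"],cv2.COLOR_RGB2HSV); m=cv2.inRange(h,(10,60,60),(24,255,255)); m[:168]=0;m[240:]=0;m[:,:275]=0;m[:,345:]=0
c=max(cv2.findContours(m,cv2.RETR_EXTERNAL,cv2.CHAIN_APPROX_NONE)[0],key=cv2.contourArea)[:,0]; c=c[c[:,1]>172]
P=onz(t,c,.068)[:,:2]
r=least_squares(lambda p:np.hypot(*(P-p[:2]).T)-p[2],[.61,-.19,.065],loss="soft_l1",f_scale=.002); print(r.x, "moved",r.x[:2]-[.515,-.1745])
cv2.imwrite("pics/t11.png",cv2.resize(t["img"][145:250,270:350,::-1],None,fx=5,fy=5,interpolation=cv2.INTER_CUBIC))
```

```text
[ 0.61327381 -0.19069483  0.06615804] moved [ 0.09827381 -0.01619483]
```

View pics/t11.png

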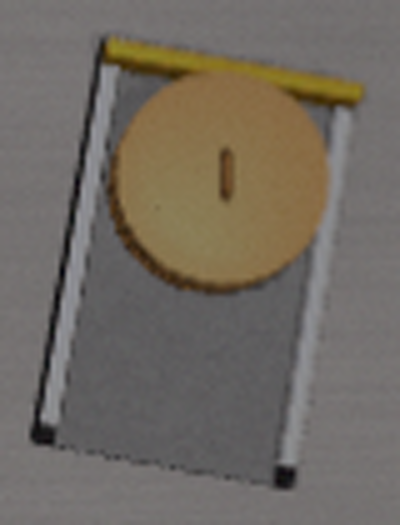

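The crop shows the steamer touching the yellow stop at about (235,72). Its fitted centre (0.613,-0.191) agrees with the predicted home (0.614,-0.190).

```bash
python3 -c "
from bench import hand_in; print(hand_in())"
```

```text
the job is handed in; nothing more can be done
None
```

I pushed the tan lidded steamer along its rails until it was home against the yellow stop. I then pushed the steam lever through the first notch to its stop at the red mark, withdrew the arm, and handed in at about 10.6 s.

**Steamer:** at the stop the push force rose to 16 N with no further travel. Its fitted centre is (0.613, -0.191) m against a home position of (0.614, -0.190) worked out from the images, and it touches the stop in the close crop.

**Lever:** it sprang on to full, and a nudge met the hard stop at about 15 N. From both cameras the knob is within about 3 mm of its expected full position.

**Bystanders:** those I could see in the last pictures look unmoved. In the top view the arm partly hides the bowl, spare steamer and spoon; the scene view shows all three in place.

**Checks that disagreed:** two quick circle fits of the steamer after the push gave a radius of about 87 mm, because they took in the yellow stop. I redid the fit without the stop and used that one.

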